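# Lock a mug-stand post into its foot and prove the joint with a tug

## Robot

A 6-joint arm with a two-finger parallel gripper is mounted at the origin on a cart in front of the work surface, level with it; the furniture and walls round the work are solid. World frame = base frame: x ahead of the robot, y to its left, z up, the work surface at z = 0. Lengths are in m, angles in rad, forces in N, time in s.
With the tool pointing down it reaches from about 0.15 to 0.775 m from the base axis. Payload 6.1 kg.
Tool frame: the origin (TCP) lies midway between the tips of the shut fingers; the grasp point (between the pads) lies 19 mm behind it; z points along the fingers, y is the direction in which the jaws open and shut (so a half turn about z gives the same grasp; the last joint's range is limited). The gripper opens to 85 mm and grips with 20 to 120 N. Pads are 22 mm wide; open, the fingers measure 114 mm over their backs; the gripper's body (76 mm by 85 mm) begins 54 mm behind the grasp point. The pads swing forward as they close: fully open they stand 13 mm farther back than shut.
Start: joints at [-1.181, 0.126, -0.04, 1.405, 0, 1.571], TCP at [0.199, -0.486, 0.209] pointing down, gripper open.
Joint ranges: [-2.72, 2.72], [-0.95, 1.95], [-1.27, 1.35], [-1.78, 2.02], [-1.46, 1.47], [-3.14, 3.14]. Speed limits (rad/s): [2.39, 2.39, 3.01, 3.14, 3.14, 3.14].

## Interface

Orientations are given as a unit quaternion [x, y, z, w].
In Python, from bench import arm gives the robot as it stands.
- The arm moves only by the shell command python3 -m handwheel 'ROWS' [FORCE]. ROWS is text: rows parted by semicolons, each of 7 numbers parted by spaces: the turn, a rotation vector about the tool's x, y, z in degrees, then the shift along the tool's x, y, z in m, then the closure, from 0 (fully open) to 1 (shut). A call has 1 to 10 rows; each row shifts and turns the commanded pose from where the row before left it, along the tool's axes as they then stand; what a row does not reach is not made up. A row lasts 1/10 s, in which the tool goes at most 50 mm and 8.59 degrees, less where a joint would pass 70% of its speed; a pose out of reach is approached as far as the arm can. A call is refused whole if a number of a shift passes 0.05 or a number of a turn 8.59, either way. A call with a gripper value outside its range is refused whole. The fingers move at their own pace and stop on an object; FORCE is the grip in N (left out, the last holds). Time passes only in rows, so rows that do not move let the fingers close. It gives the time, the measured TCP pose, the force and the opening at its end, in the units of the state.
- arm.get_obs(): the state, without advancing time (a new reading comes with each control period).
- arm.camera(name): name is "side" or "top" or "wrist"; returns the picture (420x560x3 uint8, red, green, blue); there is no depth.
- arm.camera_info(name): a dict with "fx", "fy", "cx", "cy" (pixels), "k1" (the pictures are not rectified: a ray, as slopes to the right and down, at radius r is drawn at 1 + k1 r^2 times it, then the intrinsics apply), "R" (3x3) and "t" (3): a world point X has camera coordinates R X + t; the wrist camera has in their place "T_tool_cam" (4x4, takes a point from camera to tool coordinates, whose origin is the TCP and whose axes are the flange's). Camera axes: x right, y down, z forward; pixel columns grow to the right and rows downward; lengths in m; the calibration is good to about 2 mm. A picture is of the moment at which its call begins: read the wrist's pose just before it. camera_info takes no time and is no camera call.
- arm.finish_job(): hands the job in, once; it reports no verdict.
The state is a dict: "time_s": time; "qpos": joint angles; "dq": joint speeds; "joint_torque": joint torques, N m; "position": TCP position; "eef_rot": TCP orientation; "force": force on the tool from outside, world axes, zero at the start; "wrist_torque": the same for the moment, N m; "finger_gap": opening from 0.0 (shut) to 1.0 (fully open).
Only numpy, scipy, OpenCV 4.12 (cv2) and the standard library are available. Lean on these libraries where they do the work, as an engineer would, in place of code of your own. Each camera call takes 0.05 s, during which the arm holds its last target. There are 200 camera calls.

## Task

Put the mug-stand post upright into the socket of its foot, all the way down, and twist it to lock it. Then, still holding it, prove that the lock holds by tugging the post straight up with a steady 12 N or so for a good second, never pulling harder than 20 N. Let go and leave the post locked and upright in the foot, and leave the mugs and the jam jar where they are.

Things in the scene. Friction and masses are not known exactly. Their poses are not given: they have to be found in the camera images.
- stand_base: The stand's foot, fixed to the worktop: round wooden disc 130 mm across, 10 mm thick, with a square steel collar (62 x 62 mm) in the middle whose height is set differently each time: its top is 34 to 41 mm above the worktop. Origin: centre of the underside, z up; the collar's slot runs along x. Post all the way down: its origin is 10 mm above this one.
- socket_floor (a point): Centre of the chamber floor, where the post's end stands. With the post down, its pin turns under the lip either way from the slot to an end stop at about 65 degrees; from 50 degrees it counts as locked. Locked and pulled up, the post rises freely 4 to 11 mm (as the collar is set), then the sprung collar yields about 0.07 mm per N.
- post: Loose wooden post, 140 mm tall, about 120 g, upright on its lower end. Origin: centre of the lower end, z along the post. Shaft 22 mm thick, bevelled to 18 mm over the lowest 5 mm. Two mug arms point to +x and -x, in line with the cross pin: from 62 mm high at the shaft to ball tips 47 mm out and 87 mm high. A half turn makes no difference.
- post_pin (a point): Centre of the steel cross pin, 10 mm above the post's lower end; the pin lies along the post's x axis, 8 mm thick, 46 mm long over its round ends.
- post_grip (a point): Centre of the square grip block at the post's top, 124 mm above the lower end: 26 x 26 mm, 32 mm high, faces square to the post's x and y axes.
- mug_tea: A bystander: striped mug, 83 x 116 x 100 mm, standing behind the work. Origin: underside.
- mug_b: A bystander: dotted white mug, 91 x 129 x 104 mm, standing behind the work. Origin: underside.
- socket_axis (a point): Point on the socket's axis 34 mm above the worktop, axes as the foot's. Keyhole in the collar's 6 mm thick top lip: a 26 x 26 mm square hole crossed by a slot 13 mm wide and 52 mm long (wall to wall) along x. Below the lip is a chamber in which the pin can turn.
- jam_jar: A bystander: glass jam jar with a grey lid, 66 mm across, 108 mm tall, standing behind the work. Origin: underside.
Things that resemble listed ones, but are neither listed nor needed, are in the scene too. Leave any purple look-alike of the stand_base alone.

How it is judged:
By the outcome, as a careful person would: the job done as asked, in the order asked, and still so for the second after the job is handed in, with the robot touching nothing.
It also fails if it takes over 72 s, if anything falls off the work surface, if the arm or the gripper's body presses on something with over 40 N, if the wrist force passes 120 N, or if a joint passes its speed limit or range.

## Working session

There is one attempt and no reset: what is moved stays moved. The work goes in short steps, Python scripts to look and compute and a shell command to move; the robot and the scene stay as the last step left them, time stands still between calls to the robot, and variables do not carry over. Pictures are saved under pics/ and viewed, about 8 in all and at most 12, crops included, and the job is handed in when it is done.

```bash
mkdir -p pics; cat > h.py <<'E'
import numpy as np, cv2
from bench import arm
from scipy.spatial.transform import Rotation as Rn
def cam(name):
    o=arm.get_obs(); im=arm.camera(name); return o,im
def save(im,f): cv2.imwrite('pics/'+f,im[:,:,::-1])
def pose(name,o=None):
    i=arm.camera_info(name)
    if 'R' in i: R=np.array(i['R']);t=np.array(i['t']);return i,R.T,-R.T@t
    T=np.array(i['T_tool_cam']);Rt=Rn.from_quat(o['eef_rot']).as_matrix()
    return i,Rt@T[:3,:3],Rt@T[:3,3]+np.array(o['position'])
def ray(name,u,v,o=None):
    i,Rc,c=pose(name,o)
    K=np.array([[i['fx'],0,i['cx']],[0,i['fy'],i['cy']],[0,0,1]])
    p=np.array([(u-i['cx'])/i['fx'],(v-i['cy'])/i['fy']]);s=p.copy()
    for _ in range(20): s=p/(1+i['k1']*(s@s))
    return c,Rc@np.array([s[0],s[1],1])
def plane(name,u,v,z,o=None):
    c,d=ray(name,u,v,o); return c+d*(z-c[2])/d[2]
def tri(a,b):
    (c1,d1),(c2,d2)=a,b
    s=np.linalg.lstsq(np.c_[d1,-d2],c2-c1,rcond=None)[0]
    p,q=c1+s[0]*d1,c2+s[1]*d2
    return (p+q)/2,np.linalg.norm(p-q)
E
python3 - <<'E'
from h import *
o,a=cam('top');_,b=cam('side')
save(a,'top0.png');save(b,'side0.png')
print(o)
for n in('top','side','wrist'):
    i=arm.camera_info(n);print(n,{k:np.round(v,3).tolist() for k,v in i.items()})
E
```

```text
{'time_s': 0.0, 'qpos': array([-1.18098730e+00,  1.26409146e-01, -4.05876272e-02,  1.40541991e+00,
        4.10082615e-06,  1.57081319e+00]), 'dq': array([ 5.86674454e-04,  1.20970416e-03, -7.61970811e-05, -2.27343948e-04,
        7.64607559e-04,  2.04724092e-04]), 'joint_torque': array([-6.46253029e-04, -4.35912037e+01,  3.52925527e+01,  1.73744367e-02,
       -6.08369010e-05,  8.45527296e-06]), 'position': array([ 0.19933963, -0.48520652,  0.20832255]), 'eef_rot': array([ 9.81067478e-01,  1.93664520e-01, -1.54904619e-04, -7.95234097e-04]), 'force': array([-0.51816149, -0.33344767,  0.25274499]), 'wrist_torque': array([0.03747366, 0.03282977, 0.06833701]), 'finger_gap': 1.0008721298833088}
top {'fx': 432.573, 'fy': 432.573, 'cx': 277.091, 'cy': 218.15, 'k1': -0.107, 'R': [[-0.012, -1.0, -0.01], [-0.994, 0.013, -0.108], [0.108, 0.009, -0.994]], 't': [-0.263, 0.571, 1.039]}
side {'fx': 437.317, 'fy': 437.317, 'cx': 287.273, 'cy': 207.536, 'k1': 0.038, 'R': [[-0.994, -0.108, 0.013], [-0.077, 0.618, -0.782], [0.077, -0.779, -0.623]], 't': [0.554, 0.295, 0.986]}
wrist {'fx': 318.471, 'fy': 318.471, 'cx': 275.311, 'cy': 204.779, 'k1': -0.024, 'T_tool_cam': [[-0.0, -0.946, -0.324, 0.083], [1.0, -0.0, 0.0, -0.0], [-0.0, -0.324, 0.946, -0.164], [0.0, 0.0, 0.0, 1.0]]}
```

View pics/top0.png

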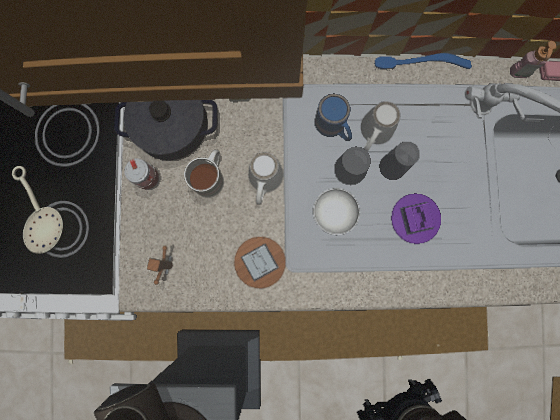

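View pics/side0.png

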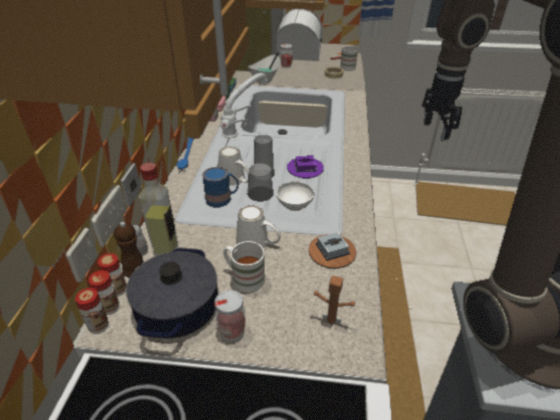

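The top view shows the brown foot at (260,262) and the purple look-alike at (416,218), which I leave alone. The only post is at (160,264). The bystanders are the striped mug (203,175), the dotted mug (264,168) and the jar (140,173). In the side view the post is at (335,300) and the foot at (332,250). Next is a close crop to check this choice.

```bash
python3 - <<'E'
from h import *
a=cv2.imread('pics/top0.png');b=cv2.imread('pics/side0.png')
c=lambda im,x,y,w,h:cv2.resize(im[y:y+h,x:x+w],(400,300),interpolation=cv2.INTER_CUBIC)
cv2.imwrite('pics/crop1.png',np.vstack([np.hstack([c(a,125,234,80,60),c(a,220,232,80,60)]),np.hstack([c(b,295,270,80,60),c(b,292,220,80,60)])]))
for p in [(154,265),(168,248),(158,281),(162,264)]:
    print(p,[np.round(plane('top',*p,z),3).tolist() for z in(0,.087,.14)])
print('foot',plane('top',260,262,.01),plane('top',260,261,.038))
E
```

```text
(154, 265) [[0.455, 0.045, 0.0], [0.455, 0.019, 0.087], [0.455, 0.003, 0.14]]
(168, 248) [[0.498, 0.009, 0.0], [0.494, -0.014, 0.087], [0.492, -0.028, 0.14]]
(158, 281) [[0.414, 0.034, 0.0], [0.418, 0.009, 0.087], [0.419, -0.006, 0.14]]
(162, 264) [[0.457, 0.024, 0.0], [0.457, -0.0, 0.087], [0.457, -0.015, 0.14]]
foot [ 0.46030679 -0.22590032  0.01      ] [ 0.46252381 -0.22729509  0.038     ]
```

View pics/crop1.png

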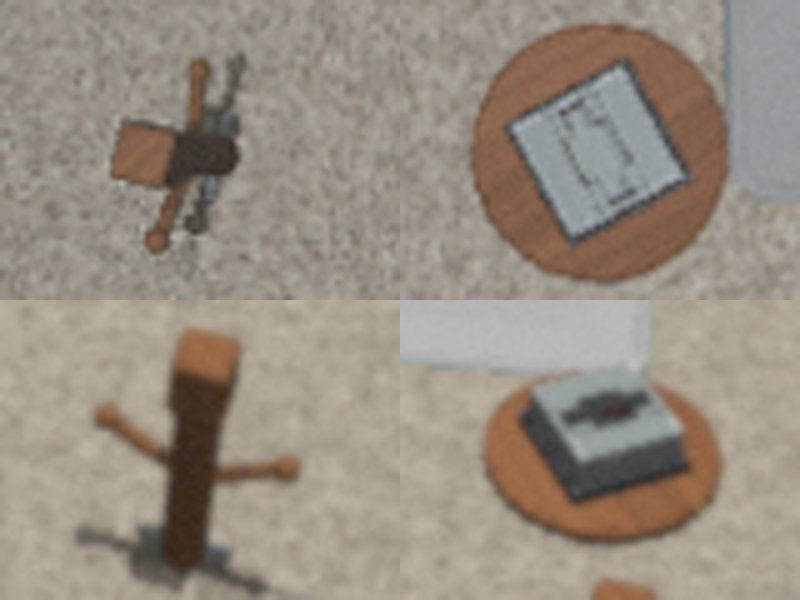

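The crop confirms both. The post has a block top at (153.6,264.8), ball tips at (164.8,247.8) and (156.4,282.2), and a pin at its foot. The brown foot has its collar centre at about (260,262.4), with the slot running from lower-right to upper-left in the image.

```bash
python3 - <<'E'
from h import *
T=lambda p,q:tri(ray('top',*p),ray('side',*q))
print('block top',T((153.6,264.8),(336.4,281)))
A=T((164.8,247.8),(316,293.2));B=T((156.4,282.2),(352.6,303.4));print('tips',A,B)
d=A[0]-B[0];print(d,'len',np.linalg.norm(d),'yaw',np.degrees(np.arctan2(d[1],d[0])),'mid',(A[0]+B[0])/2)
print('collar',T((260,262.4),(333.4,243)))
P=[plane('top',220+(x-400)/5,232+y/5,.038) for x,y in[(627,60),(690,178),(575,243),(508,127)]]
P=np.array(P);print(P.mean(0))
for i in range(4):
    e=P[(i+1)%4]-P[i];print(np.linalg.norm(e),np.degrees(np.arctan2(e[1],e[0])))
o=arm.get_obs();R=Rn.from_quat(o['eef_rot']).as_matrix();print(R.round(3))
E
```

```text
block top (array([0.45427481, 0.00503195, 0.13673089]), np.float64(0.001611553591385415))
tips (array([ 0.49475694, -0.00465602,  0.08040309]), np.float64(0.0006070698530263399)) (array([0.41401405, 0.01452679, 0.08067767]), np.float64(0.000955414202518797))
[ 0.08074289 -0.01918282 -0.00027458] len 0.08299078762631547 yaw -13.364504193826583 mid [0.45438549 0.00493538 0.08054038]
collar (array([ 0.4583369 , -0.22687089,  0.03078254]), np.float64(0.0016886707695431353))
[ 0.45919848 -0.22724148  0.038     ]
0.06495236696825278 -152.46457329643226
0.06391132566278952 118.75816528606747
0.06495099467100875 29.744266132843595
0.06641515427439684 -61.24511164938662
[[ 0.925  0.38  -0.001]
 [ 0.38  -0.925  0.001]
 [ 0.    -0.002 -1.   ]]
```

```bash
python3 -m handwheel '0 0 0 .042 -.0175 0 0;0 0 0 .042 -.0175 0 0;0 0 0 .042 -.0175 0 0;0 0 0 .042 -.0175 0 0;0 0 0 .042 -.0175 0 0;0 0 0 .042 -.0175 0 0;0 0 0 .042 -.0175 0 0;0 0 0 .042 -.0175 0 0;0 0 0 0 0 0 0;0 0 0 0 0 0 0'
python3 - <<'E'
from h import *
import pickle
o,a=cam('wrist');save(a,'w1.png');pickle.dump(o,open('w1.pkl','wb'));print(o['position'],o['qpos'])
E
python3 -m handwheel '0 0 -7.7 0 0 0 0;0 0 -7.7 0 0 0 0;0 0 -7.7 0 0 0 0;0 0 -7.7 0 0 0 0;0 0 -7.7 0 0 0 0;0 0 -7.7 0 0 0 0;0 0 -7.7 0 0 0 0;0 0 0 0 0 0 0;0 0 0 0 0 0 0'
python3 - <<'E'
from h import *
import pickle
o,a=cam('wrist');save(a,'w2.png');pickle.dump(o,open('w2.pkl','wb'));print(o['position'],o['qpos'],o['eef_rot'])
b=cv2.imread('pics/w1.png');c=cv2.imread('pics/w2.png')
cv2.imwrite('pics/w12.png',np.hstack([b[:, 80:480],c[:,80:480]]))
E
```

```text
time_s: 1.1
position: [0.4574, -0.2274, 0.2085]
eef_rot: [0.981, 0.195, -0.001, -0.0]
force: [-0.2, -0.3, 0.4]
finger_gap: 1.004
[ 0.45740214 -0.22744076  0.20849119] [-4.61230616e-01  1.00124570e-01 -6.99453462e-02  1.40207027e+00
 -3.38115768e-04  2.28785897e+00]
time_s: 2.05
position: [0.4563, -0.2293, 0.2091]
eef_rot: [0.788, 0.615, -0.0, 0.0]
force: [0.0, 0.6, -0.6]
finger_gap: 1.006
[ 0.45633762 -0.22932249  0.20913729] [-4.65598838e-01  9.87762525e-02 -7.00382361e-02  1.40202669e+00
 -1.11303756e-04  1.35058424e+00] [ 7.88330990e-01  6.15251368e-01 -5.98950215e-05  3.56268694e-06]
```

View pics/w12.png

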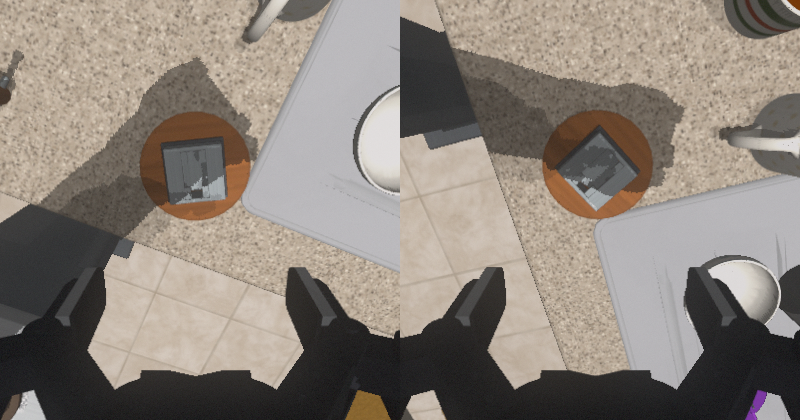

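Both wrist views show the brown foot: disc centre at about (275,165) in full pixels, with the collar partly in shadow. I'll take an enlarged, brightened crop for the keyhole corners.

```bash
python3 - <<'E'
from h import *
def c(f,x,y):
    im=cv2.imread(f)[y:y+100,x:x+100]
    im=(255*(im/255.)**.6).astype(np.uint8)
    return cv2.resize(im,(400,400),interpolation=cv2.INTER_CUBIC)
cv2.imwrite('pics/crop2.png',np.hstack([c('pics/w1.png',225,120),c('pics/w2.png',225,120)]))
E
```

```text
(no output)
```

View pics/crop2.png

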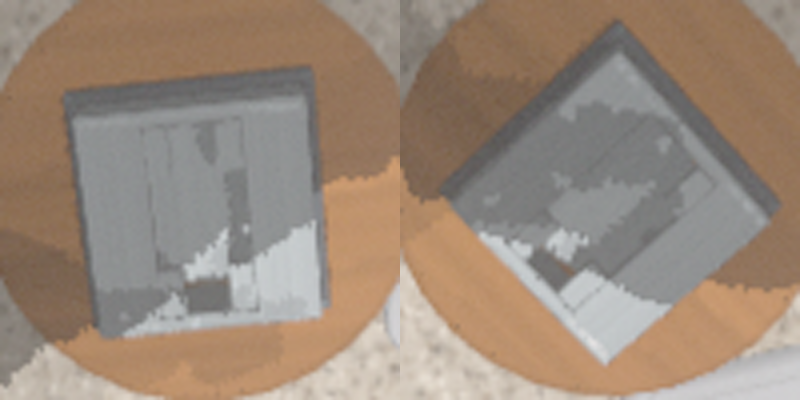

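```bash
python3 - <<'E'
from h import *
import pickle
W=[pickle.load(open(f'w{i}.pkl','rb')) for i in(1,2)]
C1=np.array([(75,119),(304,96),(325,317),(99,336)])/4+[225,120]
C2=(np.array([(605,362),(447,200),(615,52),(770,216)])-[400,0])/4+[225,120]
# w1->w2 turned: find best cyclic pairing
best=None
for k in range(4):
    P=[tri(ray('wrist',*C1[i],W[0]),ray('wrist',*C2[(i+k)%4],W[1])) for i in range(4)]
    g=sum(p[1] for p in P)
    if best is None or g<best[0]: best=(g,k,P)
print(best[1]);P=np.array([p[0] for p in best[2]]);print(P.round(4),[round(p[1],4) for p in best[2]],P.mean(0))
for w,C in((W[0],C1),(W[1],C2)):
    Q=np.array([plane('wrist',*c,P[:,2].mean(),w) for c in C]);print(Q.mean(0))
    for i in range(4):
        e=Q[(i+1)%4]-Q[i];print(np.linalg.norm(e).round(4),np.degrees(np.arctan2(e[1],e[0])).round(1))
    s=Rn.from_quat(w['eef_rot']).as_matrix();print(s[:,0])
E
python3 -m handwheel '0 0 0 .045 .013 0 0;0 0 0 .045 .013 0 0;0 0 0 .045 .013 0 0;0 0 0 .045 .013 0 0;0 0 0 .045 .013 0 0;0 0 0 0 0 0 0;0 0 0 0 0 0 0'
python3 - <<'E'
from h import *
import pickle
o,a=cam('wrist');save(a,'w3.png');pickle.dump(o,open('w3.pkl','wb'));print(o['position'],o['eef_rot'])
E
```

```text
2
[[ 0.4704 -0.1849  0.0348]
 [ 0.5001 -0.2374  0.0385]
 [ 0.4468 -0.2675  0.0377]
 [ 0.4167 -0.2123  0.0359]] [np.float64(0.0007), np.float64(0.0009), np.float64(0.001), np.float64(0.0001)] [ 0.45849926 -0.22554658  0.03670347]
[ 0.45844621 -0.22579781  0.03670347]
0.0605 -61.8
0.0613 -150.6
0.0631 117.6
0.0606 27.0
[ 0.92395367  0.38250271 -0.001138  ]
[ 0.45865222 -0.22551502  0.03670347]
0.063 118.5
0.0598 26.9
0.0606 -60.1
0.0613 -150.8
[ 2.42931500e-01  9.70043440e-01 -9.88180992e-05]
time_s: 2.8
position: [0.5738, -0.0246, 0.2086]
eef_rot: [0.787, 0.617, -0.0, -0.0]
force: [-0.2, 0.1, -0.2]
finger_gap: 1.001
[ 0.57384285 -0.02461956  0.20861831] [ 7.86599715e-01  6.17463040e-01 -4.96969219e-04 -1.89091217e-04]
```

View pics/w3.png

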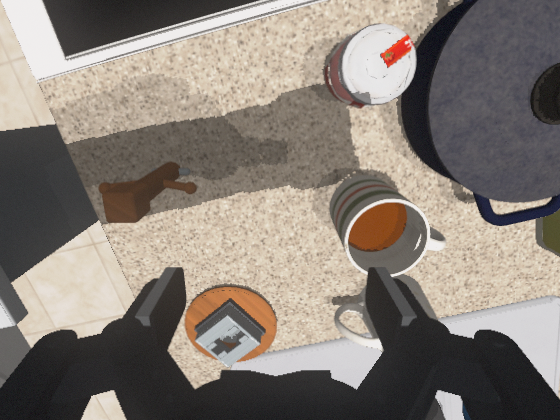

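The view shows the post's block at (118,205) in full pixels, because I drifted about 12 cm towards the mugs at a safe height. I'll shift back over the post.

```bash
python3 -m handwheel '0 0 0 0 -.041 0 0;0 0 0 0 -.041 0 0;0 0 0 0 -.041 0 0;0 0 0 0 0 0 0;0 0 0 0 0 0 0'
python3 - <<'E'
from h import *
import pickle
o,a=cam('wrist');save(a,'w4.png');pickle.dump(o,open('w4.pkl','wb'));print(o['position'],o['eef_rot'])
i=arm.camera_info('wrist')
for X in [(.4544,.005,.14),(.4544,.005,0)]:
    _,Rc,c=pose('wrist',o);s=Rc.T@(np.array(X)-c);print(i['fx']*s[:2]/s[2]+[i['cx'],i['cy']])
im=cv2.imread('pics/w4.png')[60:360,150:400]
cv2.imwrite('pics/crop4.png',cv2.resize((255*(im/255.)**.6).astype(np.uint8),(500,600)))
E
```

```text
time_s: 3.35
position: [0.4537, 0.0028, 0.21]
eef_rot: [0.787, 0.616, 0.001, 0.001]
force: [-0.3, 0.7, 0.0]
finger_gap: 1.0
[0.45366333 0.00284286 0.20996857] [7.87483097e-01 6.16335256e-01 7.83237727e-04 7.81580290e-04]
[276.41259156 205.32319684]
[275.81424954 167.11777095]
```

View pics/crop4.png

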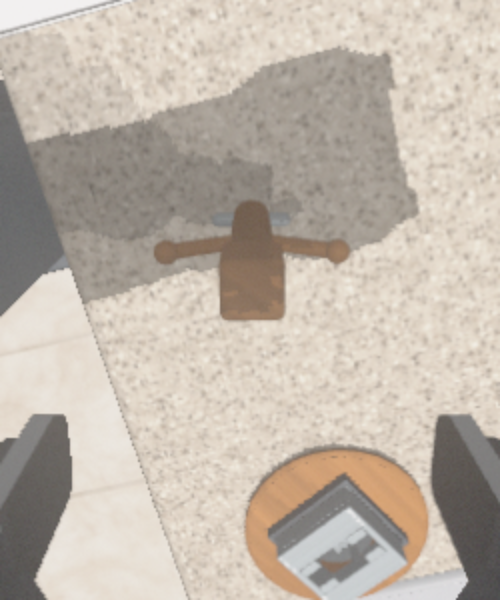

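The block top's centre is at full pixel (276.5,204), against a predicted (276.4,205.3), and the arms lie parallel to the jaw axis. The fix agrees, so I'll go down and grip.

```bash
python3 -m handwheel '0 0 0 .002 0 .03 0;0 0 0 0 0 .03 0;0 0 0 0 0 .03 0;0 0 0 0 0 .016 0;0 0 0 0 0 0 0;0 0 0 0 0 0 0' 
python3 -m handwheel '0 0 0 0 0 0 1;0 0 0 0 0 0 1;0 0 0 0 0 0 1;0 0 0 0 0 0 1;0 0 0 0 0 0 1;0 0 0 0 0 0 1;0 0 0 0 0 0 1;0 0 0 0 0 0 1;0 0 0 0 0 0 1;0 0 0 0 0 0 1' 80
```

```text
time_s: 4.0
position: [0.4555, 0.0053, 0.1033]
eef_rot: [0.787, 0.617, -0.0, -0.0]
force: [0.2, -0.0, -0.1]
finger_gap: 1.0
time_s: 5.0
position: [0.4554, 0.0059, 0.1039]
eef_rot: [0.787, 0.617, 0.001, 0.001]
force: [-0.2, 0.8, 6.0]
finger_gap: 0.281
```

```bash
python3 -m handwheel '0 0 0 0 0 -.02 1;0 0 0 0 0 -.02 1;0 0 0 0 0 -.02 1;0 0 0 0 0 0 1;0 0 0 -.028 .0073 0 1;0 0 0 -.028 .0073 0 1;0 0 0 -.028 .0073 0 1;0 0 0 -.028 .0073 0 1;0 0 0 -.028 .0073 0 1;0 0 0 -.028 .0073 0 1'
python3 -m handwheel '0 0 0 -.028 .0073 0 1;0 0 0 -.028 .0073 0 1;0 0 -8.44 0 0 0 1;0 0 -8.44 0 0 0 1;0 0 -8.44 0 0 0 1;0 0 -8.44 0 0 0 1;0 0 -8.44 0 0 0 1;0 0 0 0 0 0 1;0 0 0 0 0 0 1;0 0 0 0 0 0 1'
python3 - <<'E'
from h import *
import pickle
o,a=cam('side');_,t=cam('top');_,w=cam('wrist')
save(w,'w5.png');pickle.dump(o,open('w5.pkl','wb'));save(a,'side5.png');save(t,'top5.png');print(o['position'],o['eef_rot'],o['force'],2*np.degrees(np.arctan2(o['eef_rot'][1],o['eef_rot'][0])))
c=lambda im,x,y:cv2.resize((255*(im[y:y+120,x:x+80]/255.)**.6).astype(np.uint8),(400,600),interpolation=cv2.INTER_CUBIC)[:,:,::-1]
cv2.imwrite('pics/crop5.png',np.hstack([c(a,290,160),cv2.resize((255*(w[60:360,175:375]/255.)**.6).astype(np.uint8)[:,:,::-1],(400,600))]))
E
```

```text
time_s: 6.0
position: [0.4566, -0.1687, 0.1616]
eef_rot: [0.787, 0.617, -0.0, -0.001]
force: [0.6, -0.1, -1.1]
finger_gap: 0.279
time_s: 7.0
position: [0.458, -0.2255, 0.1626]
eef_rot: [0.513, 0.858, -0.0, -0.0]
force: [1.2, 0.3, -1.9]
finger_gap: 0.283
[ 0.45796233 -0.22549102  0.16256495] [ 5.12829392e-01  8.58490456e-01 -5.18070076e-05 -3.87558707e-04] [ 1.24482043  0.3049907  -1.94206805] 118.29503766723245
```

View pics/crop5.png

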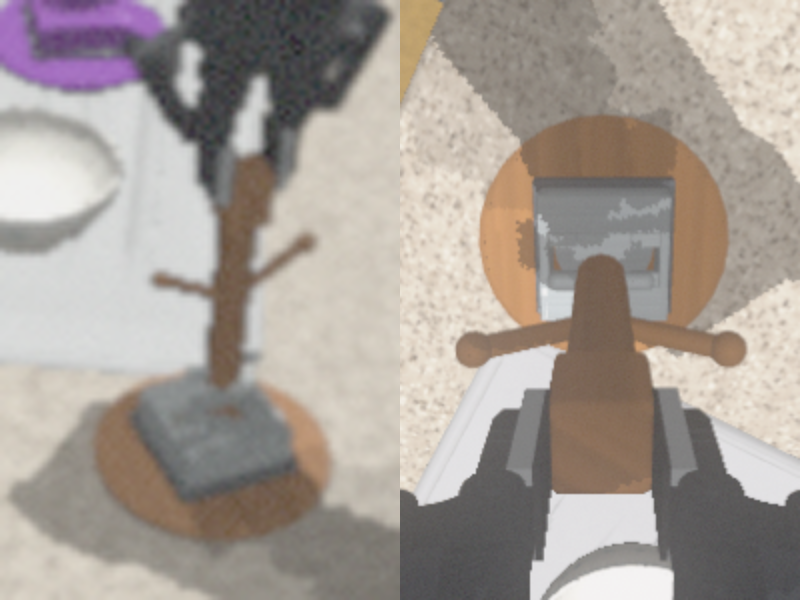

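```bash
python3 - <<'E'
from h import *
import pickle
o=pickle.load(open('w5.pkl','rb'));p=np.array(o['position']);R=Rn.from_quat(o['eef_rot']).as_matrix()
def proj(n,X):
    i,Rc,c=pose(n,o);s=Rc.T@(X-c);s=s[:2]/s[2];s=s*(1+i['k1']*(s@s));return (i['fx']*s+[i['cx'],i['cy']]).round(1)
T=lambda x,y,z:p+R@np.array([x,y,z])  # tool coords; bottom z=+.1035
print('wrist bottom +x',proj('wrist',T(.009,0,.1035)),'seen 276,188')
print('blk -x top',proj('wrist',T(-.013,0,-.0365)),'seen 276,306; +x top',proj('wrist',T(.013,0,-.0365)),'seen row 261; +x low',proj('wrist',T(.013,0,-.0045)),'236')
print('arm balls',proj('wrist',T(0,-.042,.0225)),proj('wrist',T(0,.042,.0225)),'seen',(175+37,60+174.5),(175+164,60+174.5))
print('side bottom',proj('side',T(0,0,.1035)),'seen 334.4 236; ')
print('side top',proj('side',T(0,0,-.0365)))
# collar in w5
Q=[plane('wrist',175+(x-400)/2,60+y/2,.0367,o) for x,y in((536,184),(674,184),(668,315),(540,315))]
for q in Q: print('collar edge pts in tool',(R.T@(q-p)).round(4))
q=np.array([.4585,-.2256,.0367]);print('collar ctr est',R.T@(q-p),proj('wrist',q),proj('side',q))
E
```

```text
wrist bottom +x [276.5 186.2] seen 276,188
blk -x top [277.2 309.2] seen 276,306; +x top [277.3 261.1] seen row 261; +x low [277.  232.3] 236
arm balls [211.3 233.8] [342.4 233.8] seen (212, 234.5) (339, 234.5)
side bottom [334.1 235.5] seen 334.4 236; 
side top [338.6 193.1]
collar edge pts in tool [ 0.0351 -0.0305  0.1259]
collar edge pts in tool [0.0351 0.0324 0.1259]
collar edge pts in tool [-0.0288  0.0319  0.1258]
collar edge pts in tool [-0.0289 -0.0306  0.1259]
collar ctr est [-0.00042789  0.00048299  0.12586449] [276.9 189.5] [333.2 241.7]
```

The post hangs upright within about 1.5 mm. Relative to it, the collar is about +1 mm in tool y and +2 mm in tool x. I'll correct that and descend while watching the force.

```bash
python3 -m handwheel '0 0 0 .002 .001 .01 1;0 0 0 0 0 .008 1;0 0 0 0 0 0 1;0 0 0 0 0 0 1'
python3 -m handwheel '0 0 0 0 0 .003 1;0 0 0 0 0 .003 1;0 0 0 0 0 .003 1;0 0 0 0 0 0 1;0 0 0 0 0 0 1'
```

```text
time_s: 7.55
position: [0.4578, -0.2232, 0.1446]
eef_rot: [0.512, 0.859, -0.0, -0.001]
force: [0.6, -0.1, -0.9]
finger_gap: 0.28
time_s: 8.05
position: [0.4581, -0.2234, 0.136]
eef_rot: [0.512, 0.859, -0.0, -0.0]
force: [-0.1, 0.5, -1.3]
finger_gap: 0.279
```

```bash
python3 -m handwheel '0 0 0 0 0 .002 1;0 0 0 0 0 .002 1;0 0 0 0 0 0 1;0 0 0 0 0 0 1'
python3 -m handwheel '0 0 0 0 0 .002 1;0 0 0 0 0 .002 1;0 0 0 0 0 0 1;0 0 0 0 0 0 1'
```

```text
time_s: 8.45
position: [0.4581, -0.2234, 0.132]
eef_rot: [0.512, 0.859, -0.0, -0.0]
force: [0.4, 1.0, -1.6]
finger_gap: 0.274
time_s: 8.85
position: [0.4581, -0.2234, 0.128]
eef_rot: [0.512, 0.859, -0.0, -0.0]
force: [-0.3, 0.5, -0.1]
finger_gap: 0.279
```

```bash
python3 -m handwheel '0 0 0 0 0 .002 1;0 0 0 0 0 .002 1;0 0 0 0 0 .002 1;0 0 0 0 0 0 1;0 0 0 0 0 0 1'
python3 -m handwheel '0 0 0 0 0 .002 1;0 0 0 0 0 .002 1;0 0 0 0 0 .002 1;0 0 0 0 0 0 1;0 0 0 0 0 0 1'
```

```text
time_s: 9.35
position: [0.4581, -0.2233, 0.122]
eef_rot: [0.512, 0.859, 0.0, -0.0]
force: [0.3, -0.6, -1.1]
finger_gap: 0.281
time_s: 9.85
position: [0.4581, -0.2233, 0.116]
eef_rot: [0.512, 0.859, 0.0, -0.0]
force: [-0.5, 0.4, -0.6]
finger_gap: 0.279
```

```bash
python3 -m handwheel '0 0 0 0 0 .001 1;0 0 0 0 0 .001 1;0 0 0 0 0 0 1;0 0 0 0 0 0 1'
python3 -m handwheel '0 0 0 0 0 .001 1;0 0 0 0 0 0 1;0 0 0 0 0 0 1'
```

```text
time_s: 10.25
position: [0.4581, -0.2234, 0.1141]
eef_rot: [0.512, 0.859, 0.0, -0.0]
force: [0.4, 0.3, -0.8]
finger_gap: 0.274
time_s: 10.55
position: [0.4584, -0.2236, 0.114]
eef_rot: [0.512, 0.859, -0.0, 0.001]
force: [-1.5, 0.1, 5.3]
finger_gap: 0.281
```

Seated: the floor contact gives +5 N at TCP z = 0.114, so the post's end is at about 0.0105, where 0.010 is expected. Now I'll twist.

```bash
python3 -m handwheel '0 0 5 0 0 0 1;0 0 5 0 0 0 1;0 0 5 0 0 0 1;0 0 5 0 0 0 1;0 0 0 0 0 0 1;0 0 0 0 0 0 1'
python3 -m handwheel '0 0 5 0 0 0 1;0 0 5 0 0 0 1;0 0 5 0 0 0 1;0 0 5 0 0 0 1;0 0 0 0 0 0 1;0 0 0 0 0 0 1'
python3 -c "
from h import *
o=arm.get_obs();print(o['wrist_torque'],o['force'])"
```

```text
time_s: 11.15
position: [0.4588, -0.2237, 0.114]
eef_rot: [0.652, 0.758, 0.0, 0.001]
force: [-0.2, 0.4, 5.0]
finger_gap: 0.277
time_s: 11.75
position: [0.4589, -0.2237, 0.114]
eef_rot: [0.774, 0.633, 0.0, 0.001]
force: [0.0, 0.6, 4.8]
finger_gap: 0.274
[-0.06197099 -0.02935399 -0.07347937] [0.01231953 0.64363035 4.7737091 ]
```

```bash
python3 -m handwheel '0 0 4 0 0 0 1;0 0 4 0 0 0 1;0 0 4 0 0 0 1;0 0 4 0 0 0 1;0 0 4 0 0 0 1;0 0 0 0 0 0 1;0 0 0 0 0 0 1'
python3 -c "
from h import *
o=arm.get_obs();print(o['wrist_torque'],o['force'],2*np.degrees(np.arctan2(o['eef_rot'][1],o['eef_rot'][0])))
o,a=cam('wrist');save(a,'w6.png')
o,b=cam('top');save(b,'t6.png')
c=cv2.resize(b[222:302,220:300],(420,420),interpolation=cv2.INTER_CUBIC)
save((255*(np.hstack([a[:,130:430],c])/255.)**.7).astype(np.uint8),'c6.png')"
```

```text
time_s: 12.45
position: [0.4589, -0.2238, 0.114]
eef_rot: [0.872, 0.489, 0.001, 0.001]
force: [0.6, -0.7, 5.7]
finger_gap: 0.28
[-0.06925617 -0.07395541  0.00791401] [ 0.61378301 -0.68779339  5.72415247] 58.54171265722027
```

View pics/c6.png

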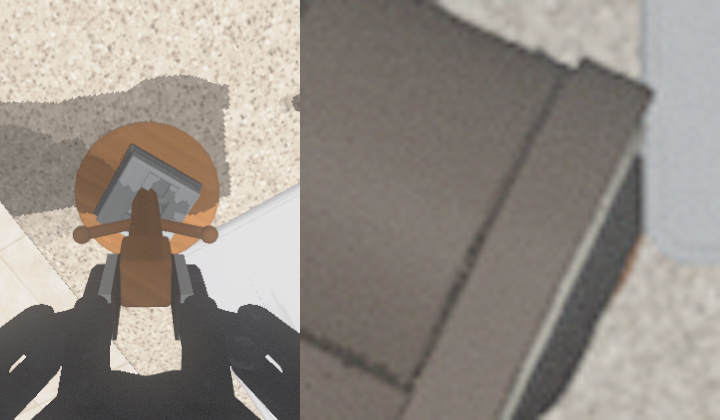

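The wrist view shows the arms level in the picture and the collar turned about 60° to them, so the post has turned with the gripper. Now I'll take up the free rise gently.

```bash
python3 -m handwheel '0 0 0 0 0 -.001 1;0 0 0 0 0 -.001 1;0 0 0 0 0 -.001 1;0 0 0 0 0 -.001 1;0 0 0 0 0 -.001 1;0 0 0 0 0 0 1;0 0 0 0 0 0 1'
python3 -m handwheel '0 0 0 0 0 -.0005 1;0 0 0 0 0 -.0005 1;0 0 0 0 0 0 1;0 0 0 0 0 0 1'
python3 -m handwheel '0 0 0 0 0 -.0005 1;0 0 0 0 0 -.0005 1;0 0 0 0 0 0 1;0 0 0 0 0 0 1'
```

```text
time_s: 13.25
position: [0.4581, -0.2234, 0.1181]
eef_rot: [0.873, 0.488, -0.0, -0.0]
force: [-0.2, -0.6, -0.3]
finger_gap: 0.279
time_s: 13.65
position: [0.4581, -0.2233, 0.1191]
eef_rot: [0.873, 0.488, 0.0, -0.0]
force: [-0.2, -0.3, -0.5]
finger_gap: 0.279
time_s: 14.05
position: [0.4582, -0.2234, 0.1202]
eef_rot: [0.873, 0.488, 0.0, 0.0]
force: [-0.1, -0.8, -1.4]
finger_gap: 0.279
```

```bash
python3 -m handwheel '0 0 0 0 0 -.0005 1;0 0 0 0 0 0 1;0 0 0 0 0 0 1'
python3 -m handwheel '0 0 0 0 0 -.0005 1;0 0 0 0 0 0 1;0 0 0 0 0 0 1'
python3 -m handwheel '0 0 0 0 0 -.0005 1;0 0 0 0 0 0 1;0 0 0 0 0 0 1'
```

```text
time_s: 14.35
position: [0.4581, -0.2234, 0.1206]
eef_rot: [0.873, 0.488, 0.0, 0.0]
force: [-0.1, 0.3, -0.3]
finger_gap: 0.281
time_s: 14.65
position: [0.4581, -0.2234, 0.1211]
eef_rot: [0.873, 0.488, 0.0, 0.0]
force: [0.0, -0.3, -1.8]
finger_gap: 0.277
time_s: 14.95
position: [0.4581, -0.2234, 0.1216]
eef_rot: [0.873, 0.488, 0.0, 0.0]
force: [-1.0, -1.4, -0.6]
finger_gap: 0.278
```

```bash
python3 -m handwheel '0 0 0 0 0 -.0005 1;0 0 0 0 0 0 1;0 0 0 0 0 0 1'
python3 -m handwheel '0 0 0 0 0 -.0005 1;0 0 0 0 0 0 1;0 0 0 0 0 0 1'
```

```text
time_s: 15.25
position: [0.4581, -0.2234, 0.122]
eef_rot: [0.873, 0.488, -0.0, -0.0]
force: [-0.3, -0.1, -1.4]
finger_gap: 0.279
time_s: 15.55
position: [0.458, -0.2233, 0.1223]
eef_rot: [0.873, 0.488, -0.0, -0.0]
force: [0.6, -0.5, -4.5]
finger_gap: 0.281
```

```bash
python3 -m handwheel '0 0 0 0 0 -.0005 1;0 0 0 0 0 0 1;0 0 0 0 0 0 1'
```

```text
time_s: 15.85
position: [0.4579, -0.2233, 0.1227]
eef_rot: [0.873, 0.488, -0.0, -0.0]
force: [0.4, -1.8, -7.6]
finger_gap: 0.284
```

The pin engaged the lip after about 8.3 mm of rise, at roughly 6 N per mm commanded.

```bash
python3 -m handwheel '0 0 0 0 0 -.0005 1;0 0 0 0 0 0 1;0 0 0 0 0 0 1'
```

```text
time_s: 16.15
position: [0.4578, -0.2233, 0.1231]
eef_rot: [0.873, 0.488, -0.0, -0.0]
force: [1.1, -1.2, -12.7]
finger_gap: 0.279
```

```bash
python3 -m handwheel '0 0 0 0 0 -.0004 1;0 0 0 0 0 0 1;0 0 0 0 0 0 1'
```

```text
time_s: 16.45
position: [0.4578, -0.2232, 0.1234]
eef_rot: [0.873, 0.488, -0.0, -0.0]
force: [1.7, -1.9, -16.1]
finger_gap: 0.285
```

```bash
python3 -m handwheel '0 0 0 0 0 .0003 1;0 0 0 0 0 0 1;0 0 0 0 0 0 1;0 0 0 0 0 0 1'; for k in 1 2 3 4; do python3 -m handwheel '0 0 0 0 0 0 1;0 0 0 0 0 0 1;0 0 0 0 0 0 1;0 0 0 0 0 0 1' | grep -E 'time|force|pos'; done
```

```text
time_s: 16.85
position: [0.4578, -0.2232, 0.1234]
eef_rot: [0.873, 0.488, -0.0, -0.0]
force: [1.1, -0.6, -15.7]
finger_gap: 0.28
time_s: 17.25
position: [0.4579, -0.2233, 0.1235]
force: [-0.1, -0.5, -17.4]
time_s: 17.65
position: [0.458, -0.2233, 0.1236]
force: [-0.3, -0.2, -18.0]
time_s: 18.05
position: [0.458, -0.2233, 0.1236]
force: [-0.3, -0.7, -18.2]
time_s: 18.45
position: [0.458, -0.2234, 0.1236]
force: [-0.2, 0.4, -18.7]
```

The force is creeping up as the arm settles, so I'll back off and hold nearer 12 N.

```bash
python3 -m handwheel '0 0 0 0 0 .0004 1;0 0 0 0 0 0 1;0 0 0 0 0 0 1;0 0 0 0 0 0 1'; for k in 1 2 3 ; do python3 -m handwheel '0 0 0 0 0 0 1;0 0 0 0 0 0 1;0 0 0 0 0 0 1' | grep -E 'time|force|pos'; done
```

```text
time_s: 18.85
position: [0.4582, -0.2234, 0.1234]
eef_rot: [0.873, 0.488, 0.0, 0.0]
force: [-1.2, -0.7, -16.4]
finger_gap: 0.279
time_s: 19.15
position: [0.4582, -0.2234, 0.1234]
force: [-0.8, 0.3, -14.9]
time_s: 19.45
position: [0.4582, -0.2234, 0.1234]
force: [-0.7, -1.0, -15.9]
time_s: 19.75
position: [0.4581, -0.2234, 0.1233]
force: [-1.0, 0.1, -15.5]
```

```bash
python3 -m handwheel '0 0 0 0 0 .0002 1;0 0 0 0 0 0 1;0 0 0 0 0 0 1;0 0 0 0 0 0 1'; for k in 1 2 3 4 5; do python3 -m handwheel '0 0 0 0 0 0 1;0 0 0 0 0 0 1;0 0 0 0 0 0 1' | grep -E 'time|force|pos'; done
```

```text
time_s: 20.15
position: [0.4582, -0.2234, 0.1233]
eef_rot: [0.873, 0.488, 0.0, 0.0]
force: [-1.5, 0.4, -14.3]
finger_gap: 0.281
time_s: 20.45
position: [0.4582, -0.2234, 0.1232]
force: [-0.6, -0.7, -13.9]
time_s: 20.75
position: [0.4582, -0.2234, 0.1232]
force: [-1.7, 0.1, -13.5]
time_s: 21.05
position: [0.4582, -0.2234, 0.1232]
force: [-0.1, -0.5, -13.3]
time_s: 21.35
position: [0.4582, -0.2234, 0.1231]
force: [-0.1, -0.3, -13.8]
time_s: 21.65
position: [0.4582, -0.2234, 0.1231]
force: [-1.5, 0.8, -13.6]
```

The tug was steady at a reading of about 13.6 N (about 12.4 N net of the post's weight) for over 1.2 s. Now I'll lower the post back to the floor.

```bash
python3 -m handwheel '0 0 0 0 0 .0015 1;0 0 0 0 0 .0015 1;0 0 0 0 0 .0015 1;0 0 0 0 0 .0015 1;0 0 0 0 0 .0015 1;0 0 0 0 0 .001 1;0 0 0 0 0 0 1;0 0 0 0 0 0 1;0 0 0 0 0 0 1'
python3 -m handwheel '0 0 0 0 0 .0007 1;0 0 0 0 0 0 1;0 0 0 0 0 0 1;0 0 0 0 0 0 1'
```

```text
time_s: 22.55
position: [0.4582, -0.2234, 0.1146]
eef_rot: [0.873, 0.488, 0.0, 0.0]
force: [-0.0, -0.3, -1.7]
finger_gap: 0.279
time_s: 22.95
position: [0.4582, -0.2234, 0.114]
eef_rot: [0.873, 0.488, 0.0, 0.0]
force: [0.3, -1.2, -0.2]
finger_gap: 0.282
```

```bash
python3 -m handwheel '0 0 0 0 0 .0004 1;0 0 0 0 0 0 1;0 0 0 0 0 0 0;0 0 0 0 0 0 0;0 0 0 0 0 0 0;0 0 0 0 0 0 0;0 0 0 0 0 0 0;0 0 0 0 0 0 0;0 0 0 0 0 0 0;0 0 0 0 0 0 0'
python3 -m handwheel '0 0 0 0 0 -.02 0;0 0 0 0 0 -.03 0;0 0 0 0 0 -.04 0;0 0 0 0 0 -.04 0;0 0 0 0 0 0 0;0 0 0 0 0 0 0'
python3 - <<'E'
from h import *
import pickle
o,a=cam('wrist');save(a,'w7.png');pickle.dump(o,open('w7.pkl','wb'))
o2,b=cam('side');save(b,'side7.png')
print(o['position'],o['force'])
c=cv2.resize(b[200:280,290:370],(400,400),interpolation=cv2.INTER_CUBIC)
d=cv2.resize(a[80:280,180:380],(400,400))
save((255*(np.hstack([c,d])/255.)**.7).astype(np.uint8),'c7.png')
X0=np.array([.4584,-.2240,.010])
for yaw in(-31.5,):
  e=np.array([np.cos(np.radians(yaw)),np.sin(np.radians(yaw)),0])*.042
  for n in('side','wrist'):
    for lab,X in(('top',X0+[0,0,.14]),('b+',X0+e+[0,0,.081]),('b-',X0-e+[0,0,.081])):
      i,Rc,cc=pose(n,o);s=Rc.T@(X-cc);s=s[:2]/s[2];s*=1+i['k1']*(s@s);u=i['fx']*s+[i['cx'],i['cy']]
      u=(u-[290,200])*5 if n=='side' else (u-[180,80])*2+[400,0]
      print(n,lab,u.round(0))
E
```

```text
time_s: 23.95
position: [0.4581, -0.2233, 0.1135]
eef_rot: [0.873, 0.488, -0.0, -0.0]
force: [-0.2, -0.7, -1.2]
finger_gap: 1.0
time_s: 24.55
position: [0.4587, -0.2237, 0.2443]
eef_rot: [0.873, 0.488, 0.001, 0.001]
force: [-0.6, -0.6, -0.4]
finger_gap: 1.001
[ 0.45871915 -0.2236702   0.2443494 ] [-0.59511807 -0.57326244 -0.37904192]
side top [234.  46.]
side b+ [157. 101.]
side b- [293. 168.]
wrist top [591. 238.]
wrist b+ [673. 202.]
wrist b- [509. 203.]
```

View pics/c7.png

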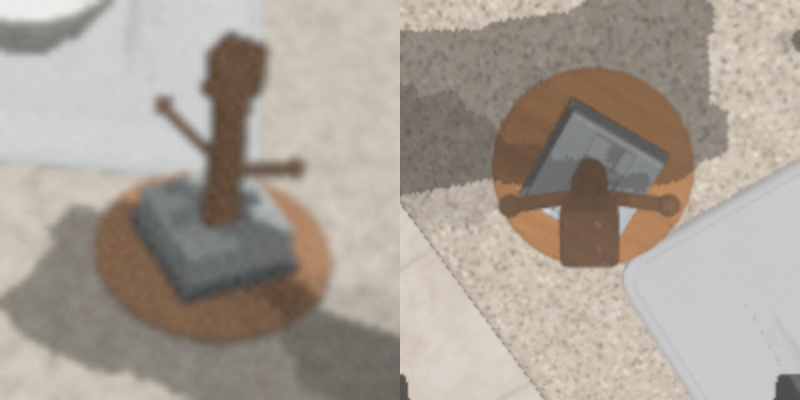

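The post stands upright and fully down. The ball tips in the side crop are at (165,103) and (295,168), against (157,101) and (293,168) predicted for a seated, locked post. The wrist view agrees within a few crop pixels. The gripper is clear, so I'm handing in.

```bash
python3 -c "
from bench import arm
print(arm.finish_job())"
```

```text
the job is handed in; nothing more can be done
None
```

The post is in its foot, all the way down, locked and upright. The job was handed in at about 24.7 s of the 72 s allowed.

- **Seating:** the post touched the floor with its lower end at about 10.5 mm, where 10 mm is expected. I then twisted it about 60° from the slot.
- **Tug:** the pin caught the lip after about 8.3 mm of rise and held. The pull settled at a reading of 13.3–13.9 N for over 1.2 s, about 12.4 N net of the post's weight. Before that, the reading crept up to 18.7 N as the arm settled. I backed off then, and no printed reading passed 20 N. Force was only read at the end of each call, so nothing between readings is on record.
- **Release:** I lowered the post to the same height as before, so it had not slipped in the grip, and let go. The last side and wrist views put the arm tips within about 2 pixels of where a seated, locked post should be.
- **Disagreement:** the collar top measured 36.7 mm high, which would give about 6.7 mm of free rise rather than 8.3 mm. That is within the roughly 2 mm camera calibration.
- **Bystanders:** no contact showed in the forces while the gripper flew over at a safe height. I did not measure the mugs and the jar again at the end.

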